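# Spring a solder reel into its bench holder

### The job

Take the solder reel on its spring-loaded spindle out of the wooden cradle and fit it in the reel holder: press the red sprung end against the holder's tall plate so the spindle shortens, bring it down between the two end cups, and let it spring out so that the black pin sits in the closed round cup and the red plunger in the open one, level and firmly held. Press gently: do not drive the spring hard onto its stop or bear hard on the holder, leave the other things on the bench where they are, and let go when the reel is in.

Things in the scene. Friction and masses are not known exactly. Their poses are not given: they have to be found in the camera images.
- spindle: Spring-loaded spindle carrying a solder reel, one piece, 120 mm long at rest, about 0.18 kg. Origin on its axis, mid-reel; x axis towards its SPRUNG end. Grip the grey winding: 34 mm diameter, 36 mm long, centred on the origin, between two orange flanges 46 mm diameter, 3 mm thick. Black sleeve, 16 mm diameter, from x = -40 to +36 mm.
- pin_tip (a point): Centre of the tip of the spindle's fixed black pin (spindle x = -58 mm). The pin is 10 mm in diameter; its last 4 mm taper to 5 mm.
- plunger_rest (a point): Point fixed on the spindle (x = +62 mm) where the tip of the red plunger is when not pressed; it does not follow the plunger. The plunger is 10 mm in diameter, blunt, slippery, and goes up to 14.5 mm into the sleeve. Spring: 3 N at the start plus 0.7 N per mm (10.7 N at 11 mm, 13 N at 14.5 mm), then a rigid stop.
- holder: Reel holder fixed to the table: grey base 200 x 76 x 12 mm, origin under its centre, x lengthwise, z up. On it one aluminium bracket (floor at z = 18 mm) carries both end cups; it is clamped somewhere within 20 mm either way of the middle along x: not measured, find it by feel or eye. The cups' common axis is at y = 0, z = 78 mm. A fitted spindle lies within 1.5 mm of it.
- cup_mid (a point): Where the centre of the closed cup's mouth would be with the bracket in the middle (holder x = -50, z = 78 mm); the true cup is up to 20 mm off along x. Round blue cup facing +x at the -x end: bore 13 mm, 8 mm deep, outer diameter 21 mm. Its upright behind reaches z = 90 mm.
- plate_mid (a point): Same for the tall plate's face at the +x end (holder x = +59, z = 78 mm; always 109 mm from the closed cup's mouth, 117 mm from its bottom). Plate flat, 50 mm wide, top at z = 128 mm. On it the open-topped blue cup stands 8 mm out: channel 13 mm wide, floor z = 71.5, sides to z = 85 then flared to 95 mm. Press on the plate with the axis at about z = 118 mm (reel clear above the closed cup), then slide down.
- cradle: Wooden cradle, fixed to the table: base 110 x 70 x 8 mm, origin under its centre, x along the spindle it holds; two V posts at x = -30 and +30 mm hold the sleeve with its axis 46 mm above the table. The spindle's x axis points along the cradle's x.
- multimeter: Bystander: yellow multimeter 90 x 180 x 38 mm, origin under its centre.
- phone: Bystander: blue phone 72 x 148 x 9 mm, origin under its centre.
- driver_green: Bystander: green-handled screwdriver lying along its x, origin under its middle, under 40 mm high.
- driver_orange: Bystander: orange-handled screwdriver lying along its x, origin under its middle, under 40 mm high.
- flux_jar: Bystander: amber jar, 40 mm diameter, about 40 mm high, origin under its centre.
- battery: Bystander: flat black battery 45 x 85 x 8 mm, origin under its centre.
- tweezers: Bystander: steel tweezers about 115 mm long, 7 mm high, origin under the middle.
Mind the look-alikes: they are no part of the job. What is shaped like the spindle but purple is not meant.

How it is judged:
By the outcome, as a careful person would: the job done as asked, in the order asked, and still so for the second after the job is handed in, with the robot touching nothing.
It also fails if it takes over 58 s, if anything falls off the work surface, if the arm or the gripper's body presses on something with over 40 N, if the wrist force passes 120 N, or if a joint passes its speed limit or range.

### The arm

A 7-joint arm with a two-finger parallel gripper is mounted at the origin on the work surface. World frame = base frame: x ahead of the robot, y to its left, z up, the work surface at z = 0. Lengths are in m, angles in rad, forces in N, time in s.
With the tool pointing down it reaches from about 0.425 to 0.925 m from the base axis. Payload 6.8 kg.
Tool frame: the origin (TCP) lies at the very end of the fingers, on their centre line; the grasp point (between the pads) lies 19 mm behind it; y points along the fingers, z is the direction in which the jaws open and shut, and the axes are right-handed (so a half turn about y gives the same grasp; the last joint's range is limited). The gripper opens to 85 mm and grips with 20 to 120 N. Pads are 22 mm wide; open, the fingers measure 114 mm over their backs; the gripper's body (76 mm by 85 mm) begins 54 mm behind the grasp point. The pads swing forward as they close: fully open they stand 13 mm farther back than shut.
Start: joints at [-0.108, 0.477, 0.022, 1.555, -0.011, 1.109, -0.083], TCP at [0.675, 0, 0.231] pointing down, gripper open.
Joint ranges: [-2.96, 2.96], [-0.34, 2.1], [-1.41, 1.46], [0.24, 2.44], [-1.37, 4.51], [0.17, 1.92], [-2.96, 2.96]. Speed limits (rad/s): [2.39, 2.39, 3.14, 3.14, 3.14, 3.14, 3.14].

### API

Orientations are given as a unit quaternion [w, x, y, z].
In Python, from station import * gives the robot as it stands.
- The arm moves only by the shell command python3 -m jog 'ROWS' [OPENING] [FORCE]. ROWS is JSON, a list of rows, each a list of 2 entries, a list of its own where there are three numbers: the shift along the tool's x, y, z in mm, then the turn about the tool's y in rad. A call has 1 to 20 rows; each row is the pose to reach, as a shift and turn from the pose commanded when the call began, along the tool's axes at that moment; what a row does not reach only later rows make up. A row lasts 1/12 s, in which the tool goes at most 41.7 mm and 7.16 degrees, less where a joint would pass 70% of its speed; a pose out of reach is approached as far as the arm can. A call with a gripper value outside its range is refused whole. OPENING is the finger opening in mm, from 0 to 85.4, set as the call begins (- or left out, the last holds). The fingers move at their own pace and stop on an object; FORCE is the grip in N (left out, the last holds). Time passes only in rows, so rows that repeat a pose let the fingers close. It gives the time, the measured TCP pose, the force and the opening at its end, in the units of the state.
- get_obs(): the state, without advancing time (a new reading comes with each control period).
- read_camera(name): name is "scene" or "side" or "wrist"; returns a dict with "img" (384x512x3 uint8, red, green, blue), "depth" (384x512 float32, m along the optical axis (not along the pixel's ray), 0 where there is no reading), "fx", "fy", "cx", "cy" (pixels), "rvec" (rotation vector, rad) and "tvec" (3), from world to camera coordinates, as OpenCV has them. Camera axes: x right, y down, z forward; pixel columns grow to the right and rows downward; lengths in m; the calibration is good to about 2 mm. A picture is of the moment at which its call begins.
- hand_in(): hands the job in, once; it reports no verdict.
The state is a dict: "t": time; "q": joint angles; "joint_vel": joint speeds; "joint_torque": joint torques, N m; "eef_pos": TCP position; "tool_rot": TCP orientation; "contact_force": force on the tool from outside, world axes, zero at the start; "torque": the same for the moment, N m; "gripper_width": opening from 0.0 (shut) to 1.0 (fully open).
Only numpy, scipy, OpenCV 4.12 (cv2) and the standard library are available. Lean on these libraries where they do the work, as an engineer would, in place of code of your own. Each camera call takes 0.05 s, during which the arm holds its last target.

## Working session

There is one attempt and no reset: what is moved stays moved. The work goes in short steps, Python scripts to look and compute and a shell command to move; the robot and the scene stay as the last step left them, time stands still between calls to the robot, and variables do not carry over. Pictures are saved under pics/ and viewed, and the job is handed in when it is done.

```bash
ls; mkdir -p pics; cat > h.py <<'E'
from station import *
import numpy as np, cv2
def cam(n):
    c=read_camera(n); R=cv2.Rodrigues(np.array(c["rvec"],float))[0]; c["R"]=R; c["t"]=np.array(c["tvec"],float).ravel(); return c
def pts(c):
    h,w=c["depth"].shape; u,v=np.meshgrid(np.arange(w),np.arange(h)); d=c["depth"]
    P=np.stack([(u-c["cx"])/c["fx"]*d,(v-c["cy"])/c["fy"]*d,d],-1)
    return (P-c["t"])@c["R"]
def ray(c,u,v,z):
    d=c["R"].T@np.array([(u-c["cx"])/c["fx"],(v-c["cy"])/c["fy"],1.]); o=-c["R"].T@c["t"]
    return o+d*(z-o[2])/d[2]
def save(c,name,crop=None,s=1):
    im=c["img"][:,:,::-1]
    if crop: im=im[crop[1]:crop[3],crop[0]:crop[2]]
    cv2.imwrite("pics/"+name,cv2.resize(im,None,fx=s,fy=s,interpolation=cv2.INTER_CUBIC))
E
python3 - <<'E'
from h import *
import pickle
for n in ["scene","side","wrist"]:
    c=cam(n); save(c,n+"0.png",s=1.5); pickle.dump(c,open(n+"0.pkl","wb")); print(n,(-c["R"].T@c["t"]).round(3))
o=get_obs(); print(o)
E
```

```text
pics
scene [1.33  0.061 0.775]
side [0.354 0.916 0.599]
wrist [0.675 0.074 0.372]
{'t': 0.15, 'q': array([-0.10808805,  0.47764953,  0.02234847,  1.5561914 , -0.01150285,
        1.10931431, -0.08309623]), 'joint_vel': array([-0.00068899, -0.00159826,  0.00049899, -0.0036289 , -0.00159354,
        0.00104698, -0.00083647]), 'joint_torque': array([ 1.55385478e-03, -5.96924365e+01,  1.60940632e+00, -2.81490952e+01,
        1.26662746e-02,  6.56643446e-03,  5.58682734e-05]), 'eef_pos': array([ 6.74550354e-01, -1.36899591e-05,  2.30536652e-01]), 'tool_rot': array([-0.49961897,  0.50038431, -0.50033092,  0.49966529]), 'contact_force': array([ 0.19345612,  0.38260885, -0.58017703]), 'torque': array([0.008468  , 0.02784519, 0.00201317]), 'gripper_width': 0.9995685192678574}
```

View pics/scene0.png

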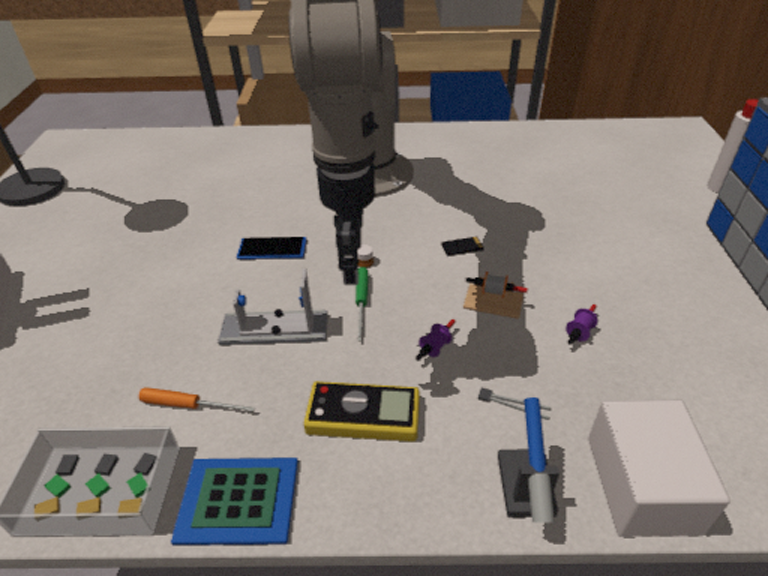

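View pics/side0.png

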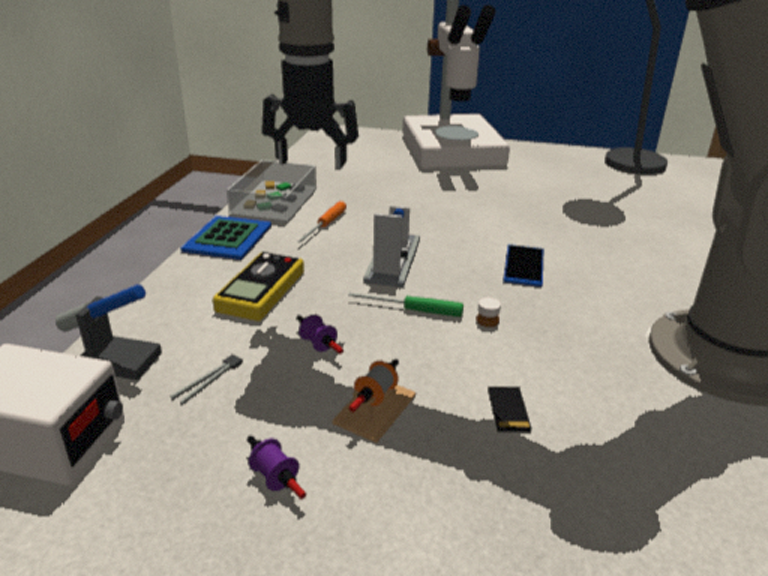

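View pics/wrist0.png

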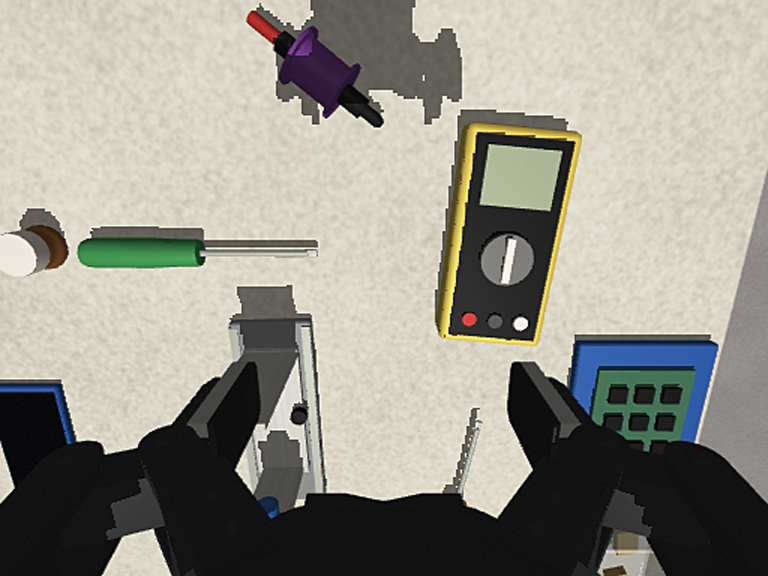

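```bash
python3 - <<'E'
from h import *
import pickle
from scipy.spatial.transform import Rotation as Ro
a=pickle.load(open("scene0.pkl","rb")); b=pickle.load(open("side0.pkl","rb"))
A=cv2.resize(a["img"][175:220,300:362],None,fx=6.4,fy=6.4,interpolation=cv2.INTER_CUBIC)
B=cv2.resize(b["img"][230:300,215:285],None,fx=5.5,fy=5.5,interpolation=cv2.INTER_CUBIC)
H=max(A.shape[0],B.shape[0]); im=np.zeros((H,A.shape[1]+B.shape[1],3),np.uint8); im[:A.shape[0],:A.shape[1]]=A; im[:B.shape[0],A.shape[1]:]=B
cv2.imwrite("pics/crop0.png",im[:,:,::-1]); print(im.shape)
A=cv2.resize(a["img"][175:235,140:225],None,fx=4.5,fy=4.5,interpolation=cv2.INTER_CUBIC)
B=cv2.resize(b["img"][130:200,235:290],None,fx=5.5,fy=5.5,interpolation=cv2.INTER_CUBIC)
H=max(A.shape[0],B.shape[0]); im=np.zeros((H,A.shape[1]+B.shape[1],3),np.uint8); im[:A.shape[0],:A.shape[1]]=A; im[:B.shape[0],A.shape[1]:]=B
cv2.imwrite("pics/crop1.png",im[:,:,::-1]); print(im.shape)
w,x,y,z=get_obs()["tool_rot"]; print(Ro.from_quat([x,y,z,w]).as_matrix().round(3))
E
```

```text
(385, 782, 3)
(385, 684, 3)
[[ 0.    -0.001  1.   ]
 [-1.    -0.     0.   ]
 [ 0.    -1.    -0.001]]
```

View pics/crop0.png

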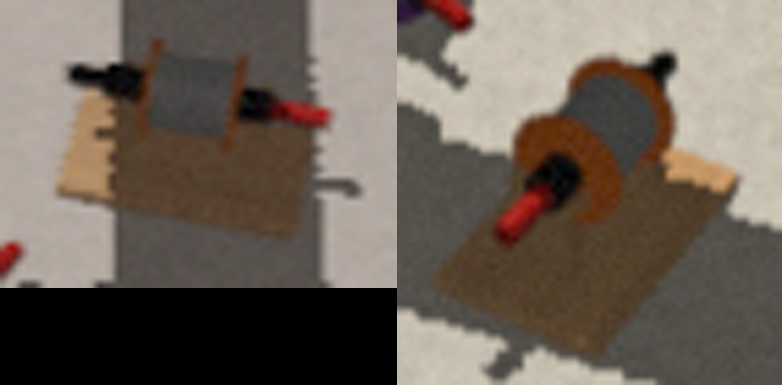

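View pics/crop1.png

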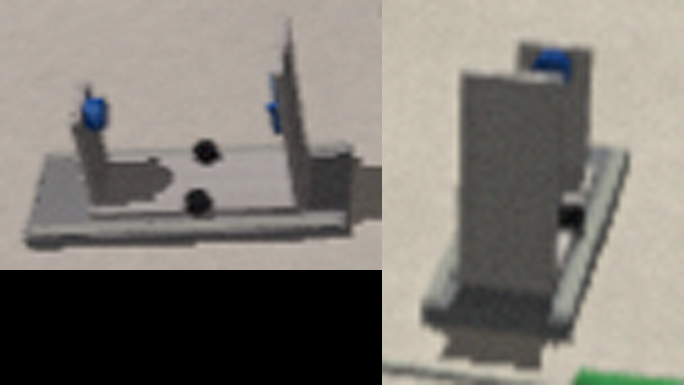

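Candidates in the scene view (768-wide pixels) are purple (436,340), purple (582,324) and grey/orange in the wooden cradle (497,285). The last one fits: grey winding, orange flanges, in the cradle, and the crop confirms it. Its red end points to image right (+y). The holder's tall plate is also on the +y side.

```bash
python3 - <<'E'
from h import *
import pickle
for n,box in (("scene",(305,175,360,215)),("side",(215,230,285,300))):
    c=pickle.load(open(n+"0.pkl","rb")); P=pts(c); im=c["img"].astype(int); r,g,b=im[...,0],im[...,1],im[...,2]
    m=np.zeros(r.shape,bool); m[box[1]:box[3],box[0]:box[2]]=1
    red=m&(r>100)&(g<60)&(b<60)
    org=m&(r>90)&(g<r*0.62)&(g>r*.25)&(b<r*.3)&~red
    gry=m&(abs(r-b)<14)&(r>55)&(r<130)&(P[...,2]>.035)&(P[...,2]<.08)
    blk=m&(r<35)&(P[...,2]>.03)
    for nm,k in (("red",red),("org",org),("gry",gry),("blk",blk)):
        v,u=np.nonzero(k); Q=P[k]
        print(n,nm,k.sum(),"px",u.mean().round(1),v.mean().round(1),"ray46",ray(c,u.mean(),v.mean(),.046).round(4),"med",np.median(Q,0).round(4),"min",Q.min(0).round(3),"max",Q.max(0).round(3))
for n,box in (("scene",(140,175,225,235)),("side",(235,130,290,200))):
    c=pickle.load(open(n+"0.pkl","rb")); P=pts(c); im=c["img"].astype(int); r,g,b=im[...,0],im[...,1],im[...,2]
    m=np.zeros(r.shape,bool); m[box[1]:box[3],box[0]:box[2]]=1
    blue=m&(b>r+40)&(b>90); 
    nn,L=cv2.connectedComponents(blue.astype(np.uint8))
    for i in range(1,nn):
        k=L==i
        if k.sum()>3: v,u=np.nonzero(k);Q=P[k];print(n,"blue",k.sum(),u.mean(),v.mean(),"ray78",ray(c,u.mean(),v.mean(),.078).round(4),np.median(Q,0).round(4),Q.min(0).round(3),Q.max(0).round(3))
    k=m&(P[...,2]>.1)&(P[...,2]<.14); Q=P[k]; print(n,"top plate",k.sum(),Q.min(0).round(4),Q.max(0).round(4),np.median(Q,0).round(4)); 
    k=m&(P[...,2]>.03)&(P[...,2]<.14)&(~blue); Q=P[k]; print(n, "high", Q.min(0),Q.max(0))
    for lo,hi in ((.009,.015),(.016,.021)):
        k=m&(P[...,2]>lo)&(P[...,2]<hi); Q=P[k].astype(np.float32)
        print(n,lo,k.sum(),cv2.minAreaRect(Q[:,:2]*1000))
E
```

```text
scene red 17 px 347.4 192.3 ray46 [0.5215 0.3054 0.046 ] med [0.5224 0.3046 0.0472] min [0.518 0.295 0.043] max [0.529 0.313 0.049]
scene org 4 px 341.5 192.0 ray46 [0.5199 0.2887 0.046 ] med [0.5246 0.2857 0.0476] min [0.521 0.271 0.043] max [0.533 0.307 0.067]
scene gry 135 px 328.7 189.1 ray46 [0.5067 0.254  0.046 ] med [0.5155 0.253  0.0542] min [0.487 0.204 0.036] max [0.527 0.27  0.062]
scene blk 55 px 325.7 188.5 ray46 [0.5039 0.2458 0.046 ] med [0.5031 0.2289 0.0481] min [0.492 0.204 0.042] max [0.523 0.288 0.054]
side red 77 px 237.9 256.3 ray46 [0.5276 0.2667 0.046 ] med [0.5197 0.2827 0.0485] min [ 0.479  0.125 -0.002] max [0.597 0.314 0.067]
side org 179 px 249.5 256.4 ray46 [0.5051 0.2612 0.046 ] med [0.5    0.2761 0.0549] min [0.481 0.17  0.023] max [0.586 0.316 0.068]
side gry 160 px 254.6 250.4 ray46 [0.4995 0.2404 0.046 ] med [0.4955 0.2549 0.0586] min [0.484 0.2   0.042] max [0.516 0.27  0.064]
side blk 58 px 247.3 258.1 ray46 [0.5081 0.2676 0.046 ] med [0.5086 0.2842 0.0511] min [0.487 0.207 0.043] max [0.52  0.293 0.054]
scene blue 21 160.47619047619048 199.047619
[... 403 characters left out ...]
1028518677)
scene 0.016 149 ((574.6461791992188, -159.26702880859375), (129.23158264160156, 55.926795959472656), 88.26742553710938)
side blue 11 266.09090909090907 139.8181818181818 ray78 [ 0.5755 -0.2356  0.078 ] [ 0.5711 -0.2203  0.087 ] [ 0.567 -0.223  0.082] [ 0.579 -0.209  0.089]
side top plate 189 [ 0.5447 -0.1035  0.1006] [ 0.5947 -0.09    0.1284] [ 0.5696 -0.0959  0.1151]
side high [ 0.54472307 -0.22916582  0.03014408] [ 0.59474361 -0.08996864  0.12835983]
side 0.009 361 ((570.6066284179688, -133.2651824951172), (74.66960144042969, 267.7212829589844), 0.0324852354824543)
side 0.016 87 ((566.4598999023438, -111.88998413085938), (224.07704162597656, 47.609344482421875), 78.24365234375)
```

```bash
python3 -m jog '[[[-20,0,-17],0.02],[[-50,0,-42],0.06],[[-80,-5,-68],0.1],[[-110,-10,-94],0.15],[[-140,-15,-119],0.2],[[-170,-20,-144],0.24],[[-190,-20,-161],0.27],[[-200,-20,-170],0.27],[[-200,-20,-170],0.27],[[-200,-20,-170],0.27]]' 85 && python3 - <<'E'
from h import *
import pickle
c=cam("wrist"); save(c,"wrist1.png",s=1.5); pickle.dump(c,open("wrist1.pkl","wb")); print(-c["R"].T@c["t"])
o=get_obs();print(o["eef_pos"],o["tool_rot"],o["t"])
E
```

```text
t: 0.98
eef_pos: [0.5048, 0.2002, 0.2513]
tool_rot: [-0.429, 0.429, -0.562, 0.562]
contact_force: [0.2, -0.1, 0.6]
gripper_width: 0.996
[0.525072   0.27141224 0.39335521]
[0.50552232 0.19905224 0.25120673] [-0.42791722  0.42809524 -0.562629    0.56308963] 1.0333
```

View pics/wrist1.png

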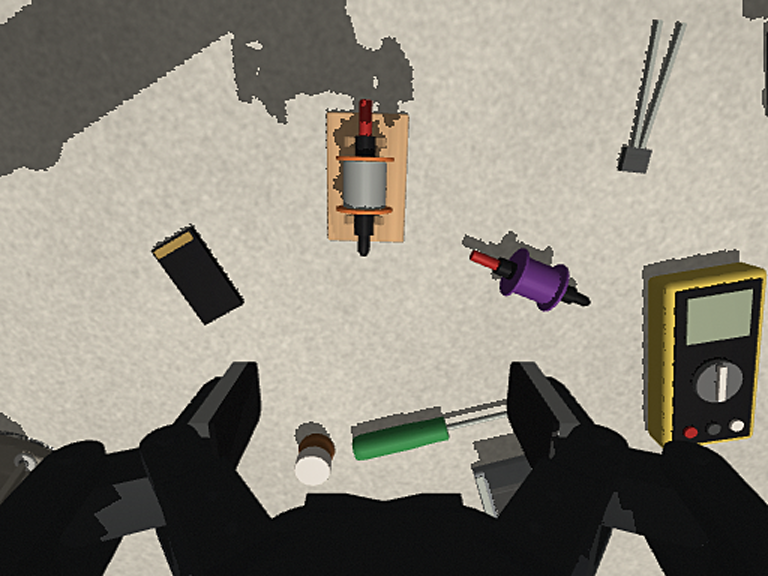

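The wrist view shows the grey/orange spindle in the cradle, red tip at (365,100), black tip at (363,253), winding at (364,185), already nearly aligned with the tool.

```bash
python3 - <<'E'
from h import *
import pickle
from scipy.spatial.transform import Rotation as Ro
c=pickle.load(open("wrist1.pkl","rb")); P=pts(c); im=c["img"].astype(int); r,g,b=im[...,0],im[...,1],im[...,2]
m=np.zeros(r.shape,bool); m[60:175,218:272]=1
red=m&(r>90)&(g<60)&(b<60)&(P[...,2]>.03); blk=m&(r<40)&(P[...,2]>.035); org=m&(r>150)&(g<130)&(b<80)&(P[...,2]>.03)&~red
gry=m&(abs(r-b)<15)&(P[...,2]>.05)&(r>80)
Q=[]
for nm,k in (("red",red),("blk",blk),("org",org),("gry",gry)):
    v,u=np.nonzero(k); print(nm,k.sum(),u.min(),u.max(),v.min(),v.max(),P[k].mean(0).round(4),P[k].max(0).round(4))
k=red|blk|org|gry
# row-wise mid columns of red/black, centre line
v,u=np.nonzero(red|blk); X=np.array([[np.mean(u[v==i]),i] for i in np.unique(v)]); 
W=np.array([ray(c,a,bb,.047) for a,bb in X]); 
f=np.polyfit(W[:,1],W[:,0],1); ang=np.arctan(f[0]); print("slope deg",np.degrees(ang), "resid",(W[:,0]-np.polyval(f,W[:,1])).std())
tips=[ray(c,*X[i],.047) for i in (0,-1)]; print("tips",tips,np.linalg.norm(tips[0]-tips[1]))
d=(tips[0]-tips[1]);d/=np.linalg.norm(d)
print("origin from pin",tips[1]+d*.058,"from plunger",tips[0]-d*.062)
v,u=np.nonzero(gry); print("winding ctr",ray(c,(u.min()+u.max())/2,(v.min()+v.max())/2,.055), P[gry].mean(0))
w,x,y,z=get_obs()["tool_rot"]; R=Ro.from_quat([x,y,z,w]).as_matrix(); print(R.round(4)); e=get_obs()["eef_pos"]
print("spindle dir in tool",R.T@d)
for o in (tips[1]+d*.058,tips[0]-d*.062): 
    t=o.copy(); t[2]=.027; print("shift mm",(R.T@(t-e)*1000).round(1))
# holder
E
```

```text
red 95 224 261 66 140 [0.5144 0.2884 0.0518] [0.5312 0.3145 0.0678]
blk 417 229 249 90 170 [0.5026 0.2467 0.053 ] [0.5251 0.2912 0.3934]
org 113 224 262 105 142 [0.5072 0.257  0.0635] [0.5319 0.2792 0.069 ]
gry 806 230 257 69 138 [0.5065 0.2561 0.061 ] [0.5251 0.2752 0.3934]
slope deg 17.191671160980956 resid 0.004459616471005602
tips [array([0.52164347, 0.3150553 , 0.047     ]), array([0.48899837, 0.20019471, 0.047     ])] 0.1194096171083841
origin from pin [0.50485485 0.25598514 0.047     ] from plunger [0.50469345 0.25541725 0.047     ]
winding ctr [0.51242558 0.27584383 0.055     ] [0.50653144 0.25610188 0.06102089]
[[-2.672e-01  2.000e-04  9.636e-01]
 [-9.636e-01 -7.000e-04 -2.672e-01]
 [ 6.000e-04 -1.000e+00  4.000e-04]]
spindle dir in tool [-9.99979455e-01 -5.92353549e-04  6.38267163e-03]
shift mm [-54.8 224.2 -15.9]
shift mm [-54.2 224.2 -15.9]
```

```bash
python3 -m jog '[[[-15,15,-4],0.003],[[-30,40,-8],0.006],[[-45,70,-12],0.006],[[-54,100,-16],0.006],[[-54.5,130,-16],0.006],[[-54.5,155,-16],0.006],[[-54.5,175,-16],0.006],[[-54.5,190,-16],0.006],[[-54.5,205,-16],0.006],[[-54.5,217,-16],0.006],[[-54.5,225,-16],0.006],[[-54.5,225,-16],0.006],[[-54.5,225,-16],0.006]]' 85 && python3 - <<'E'
from h import *
c=cam("side"); save(c,"side2.png",(190,180,340,330),5)
c=cam("scene"); save(c,"scene2.png",(270,130,400,230),6)
E
```

```text
t: 2.12
eef_pos: [0.5046, 0.2563, 0.0262]
tool_rot: [-0.426, 0.426, -0.564, 0.564]
contact_force: [0.7, -0.1, 0.0]
gripper_width: 0.99
```

View pics/scene2.png

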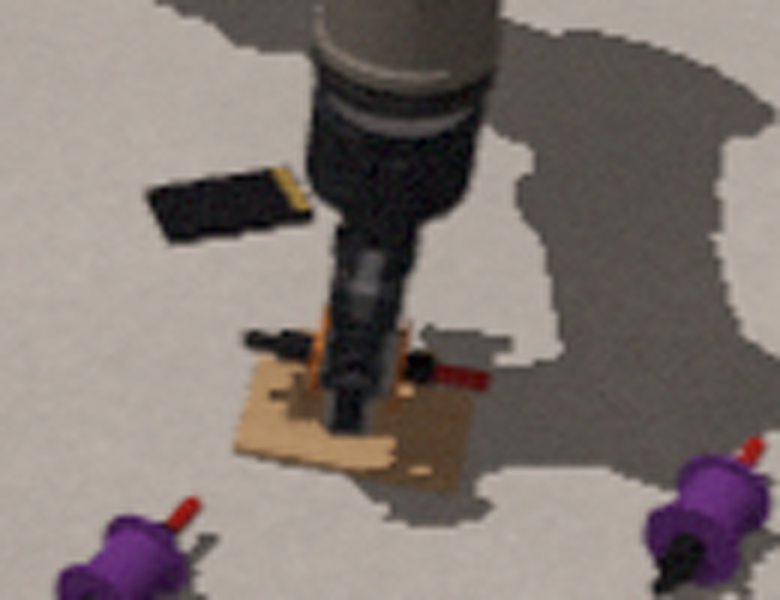

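```bash
python3 -c "
import cv2;i=cv2.imread('pics/side2.png');print(i.shape);cv2.imwrite('pics/side2b.png',cv2.resize(i,(600,600)))"
```

```text
(750, 750, 3)
```

View pics/side2b.png

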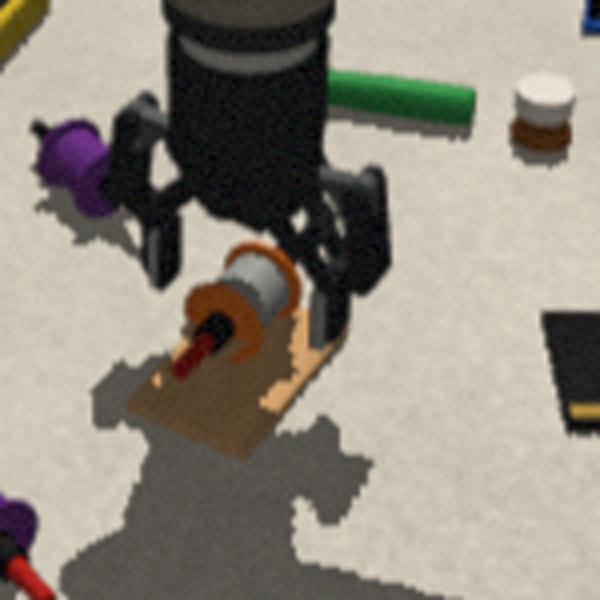

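The fingers straddle the winding and are centred between the flanges. Closing next.

```bash
python3 -m jog '[[[0,0,0],0],[[0,0,0],0],[[0,0,0],0],[[0,0,0],0],[[0,0,0],0],[[0,0,0],0],[[0,0,0],0],[[0,0,0],0],[[0,0,0],0],[[0,0,0],0],[[0,0,0],0],[[0,0,0],0]]' 20 70
```

```text
t: 3.22
eef_pos: [0.5048, 0.2569, 0.0269]
tool_rot: [-0.427, 0.426, -0.564, 0.564]
contact_force: [0.6, 0.5, 5.9]
gripper_width: 0.378
```

```bash
python3 -m jog '[[[0,-3,0],0],[[0,-10,0],0],[[0,-20,0],0],[[0,-40,0],0],[[0,-60,0],0],[[0,-85,0],0],[[0,-110,0],0],[[0,-135,0],0],[[0,-155,0],0],[[0,-170,0],0],[[0,-170,0],0],[[0,-170,0],0]]' && python3 - <<'E'
from h import *
import pickle
c=cam("side"); save(c,"side3.png",(190,80,340,230),4); pickle.dump(c,open("side3.pkl","wb"))
c=cam("wrist"); save(c,"wrist3.png",s=1.2); pickle.dump(c,open("wrist3.pkl","wb"))
c=cam("scene");  save(c,"scene3.png",(270,80,400,230),4);pickle.dump(c,open("scene3.pkl","wb"))
E
```

```text
t: 4.22
eef_pos: [0.5042, 0.257, 0.1971]
tool_rot: [-0.427, 0.426, -0.564, 0.564]
contact_force: [0.8, -0.9, -2.4]
gripper_width: 0.379
```

View pics/side3.png

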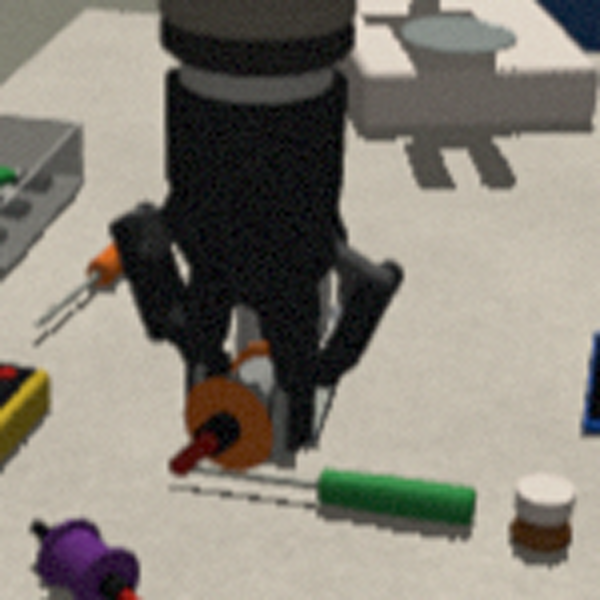

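View pics/scene3.png

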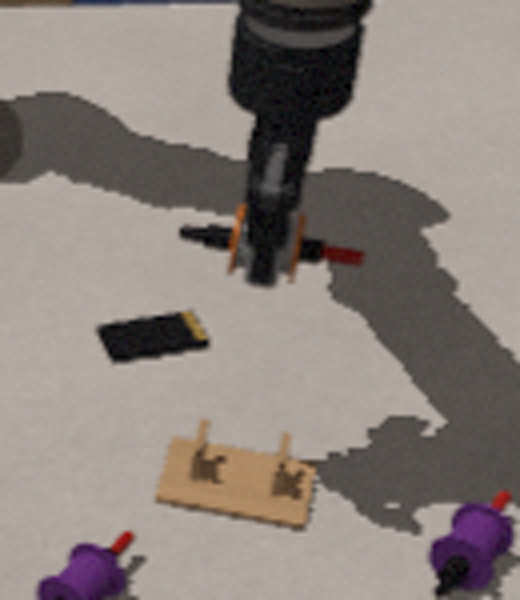

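View pics/wrist3.png

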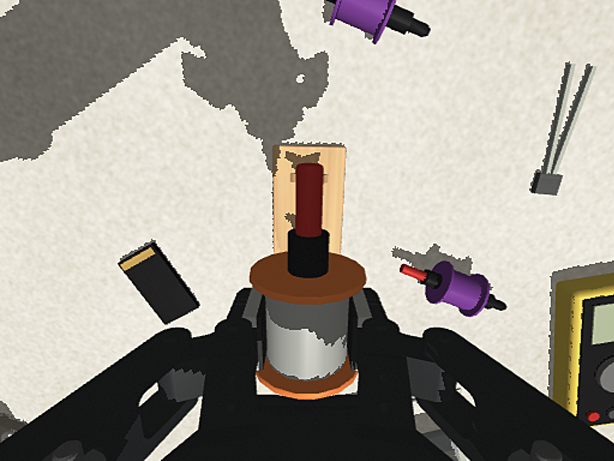

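```bash
python3 - <<'E'
from h import *
import pickle
from scipy.spatial.transform import Rotation as Ro
o=get_obs(); w,x,y,z=o["tool_rot"]; R=Ro.from_quat([x,y,z,w]).as_matrix(); e=o["eef_pos"]; print(e)
c=pickle.load(open("wrist3.pkl","rb")); P=pts(c); T=(P-e)@R*1000; im=c["img"].astype(int); r,g,b=im[...,0],im[...,1],im[...,2]
k=(r>45)&(g<40)&(b<40)&(P[...,2]>.12); k[:, :230]=0;k[:,280:]=0;k[:130]=0;k[225:]=0
k2=k&(np.arange(384)[:,None]<198)
v,u=np.nonzero(k2); Q=T[k2]
print("plunger tool x range",Q[:,0].min(),Q[:,0].max(), "z range",Q[:,2].min(),Q[:,2].max())
for v0 in range(138,198,6):
    s=(v>=v0)&(v<v0+6); q=Q[s]; 
    if len(q): print(v0,"x",q[:,0].mean().round(1),"top y",np.percentile(q[:,1],5).round(2),"zmid",((q[:,2].min()+q[:,2].max())/2).round(2))
kb=(r<40)&(g<40)&(b<40)&(P[...,2]>.12); kb[:196]=0;kb[228:]=0;kb[:,:242]=0;kb[:,274:]=0
v,u=np.nonzero(kb);Q=T[kb]
for v0 in range(196,228,5):
    s=(v>=v0)&(v<v0+5); q=Q[s]; 
    if len(q): print("slv",v0,"x",q[:,0].mean().round(1),"top y",np.percentile(q[:,1],5).round(2),"zmid",((q[:,2].min()+q[:,2].max())/2).round(2))
print("---holder")
c=pickle.load(open("wrist0.pkl","rb")); P=pts(c); h=P[...,2]
m=np.zeros(h.shape,bool); m[190:384,140:225]=1
k=m&(h>.01)&(h<.0145); Q=P[k]
for y0 in np.arange(-.26,-.06,.02):
    q=Q[(Q[:,1]>y0)&(Q[:,1]<y0+.02)]
    if len(q): print(round(y0+.01,3),q[:,0].min().round(4),q[:,0].max().round(4),len(q))
print("base y max",Q[:,1].max())
k=m&(h>.1)&(h<.135); Q=P[k]; print("plate",k.sum(),Q.min(0).round(4),Q.max(0).round(4))
for x0 in np.arange(.54,.61,.01):
    q=Q[(Q[:,0]>x0)&(Q[:,0]<x0+.01)]
    if len(q): print("plate x",round(x0+.005,3),"y",q[:,1].min().round(4),q[:,1].max().round(4),len(q))
im=c["img"].astype(int); bl=m&(im[...,2]>im[...,0]+40)&(h>.06); Q=P[bl]; print("blue",bl.sum(),Q.min(0),Q.max(0))
for n in("scene","side"):
    c=pickle.load(open(n+"0.pkl","rb")); P=pts(c); h=P[...,2]
    k=(h>.06)&(h<.122)&(abs(P[...,0]-.5725)<.03)&(abs(P[...,1]+.097)<.012)
    Q=P[k]; f=np.linalg.lstsq(np.c_[Q[:,0]-.5725,Q[:,2]-.1,np.ones(len(Q))],Q[:,1],rcond=None)[0]; print(n,"plate face fit dy/dx,dy/dz,y0",f,k.sum())
    k=(h>.0105)&(h<.0135)&(abs(P[...,0]-.5725)<.05)&(P[...,1]>-.29)&(P[...,1]<-.05);Q=P[k]
    for y0 in np.arange(-.28,-.06,.02):
        q=Q[(Q[:,1]>y0)&(Q[:,1]<y0+.02)]
        if len(q): print(n,round(y0+.01,3),q[:,0].min().round(4),q[:,0].max().round(4),len(q))
E
```

```text
[0.50318582 0.25623825 0.19492535]
plunger tool x range -74.21464803330716 -34.896368505354964 z range -3.2839217226888864 6.893991545003358
138 x -60.0 top y -24.92 zmid 1.86
144 x -57.5 top y -24.86 zmid 2.12
150 x -55.2 top y -25.05 zmid 1.91
156 x -52.4 top y -25.06 zmid 1.91
162 x -49.8 top y -24.73 zmid 1.87
168 x -47.4 top y -24.87 zmid 1.68
174 x -44.5 top y -24.95 zmid 1.69
180 x -41.7 top y -24.85 zmid 1.47
186 x -39.0 top y -24.62 zmid 1.47
192 x -36.5 top y -25.02 zmid 1.49
slv 196 x -35.7 top y -27.56 zmid 1.95
slv 201 x -33.5 top y -27.67 zmid 1.99
slv 206 x -30.9 top y -27.97 zmid 1.99
slv 211 x -28.6 top y -27.97 zmid 1.99
slv 216 x -26.9 top y -28.03 zmid 1.99
slv 221 x -23.8 top y -27.86 zmid 1.78
slv 226 x -22.2 top y -28.01 zmid 1.74
---holder
-0.25 0.5377 0.6132 208
-0.23 0.5371 0.6116 179
-0.21 0.5369 0.6117 172
-0.19 0.5394 0.6113 133
-0.17 0.5978 0.6104 91
-0.15 0.5968 0.61 110
-0.13 0.5963 0.6095 119
-0.11 0.5339 0.6093 148
-0.09 0.5332 0.6085 624
-0.07 0.5337 0.6084 382
base y max -0.06919570255914498
plate 167 [ 0.586  -0.1016  0.1001] [ 0.5961 -0.0947  0.1
[... 228 characters left out ...]
09] 113
scene -0.27 0.5631 0.579 4
scene -0.25 0.5433 0.6076 12
scene -0.23 0.5439 0.6117 14
scene -0.21 0.5506 0.6084 24
scene -0.19 0.5398 0.6126 24
scene -0.17 0.5402 0.6133 26
scene -0.15 0.5389 0.6124 17
scene -0.13 0.537 0.6126 28
scene -0.11 0.5416 0.6096 26
scene -0.09 0.5377 0.6069 34
scene -0.07 0.5392 0.61 18
side plate face fit dy/dx,dy/dz,y0 [ 0.03493554  0.00145718 -0.09578684] 379
side -0.27 0.5413 0.5567 3
side -0.25 0.5381 0.5593 18
side -0.23 0.5366 0.5554 9
side -0.21 0.5368 0.5487 13
side -0.19 0.5358 0.5456 9
side -0.17 0.5354 0.5448 9
side -0.15 0.5357 0.6068 9
side -0.13 0.5344 0.6062 17
side -0.11 0.5348 0.607 25
side -0.09 0.5332 0.6079 65
side -0.07 0.5342 0.6057 39
```

```bash
python3 -m jog '[[[8,0,4],0],[[24,0,11],-0.01],[[48,0,22],-0.03],[[77,0,36],-0.05],[[107,0,50],-0.08],[[137,0,64],-0.1],[[167,0,78],-0.13],[[197,0,92],-0.15],[[227,0,106],-0.17],[[257,0,120],-0.2],[[287,0,134],-0.22],[[317,0,148],-0.25],[[345,0,161],-0.27],[[368,0,172],-0.29],[[385,0,180],-0.3],[[393,0,184],-0.3],[[397,0,186],-0.3],[[397,0,186],-0.3],[[397,0,186],-0.3],[[397,0,186],-0.3]]' && python3 - <<'E'
from h import *
import pickle
c=cam("wrist"); save(c,"wrist4.png",s=1.5); pickle.dump(c,open("wrist4.pkl","wb"))
o=get_obs(); print(o["eef_pos"],o["contact_force"],o["t"])
E
```

```text
t: 6.03
eef_pos: [0.5749, -0.1739, 0.1961]
tool_rot: [0.507, -0.506, 0.494, -0.493]
contact_force: [-0.6, 0.5, -1.8]
gripper_width: 0.373
[ 0.57498151 -0.17402953  0.19623489] [ 0.4008381  -0.02041832 -1.80122684] 6.0833
```

View pics/wrist4.png

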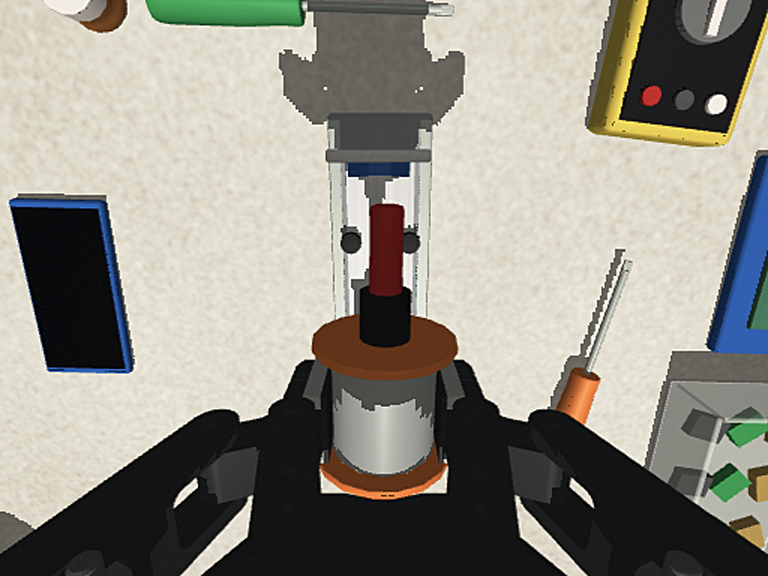

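```bash
cat > m.py <<'E'
from h import *
import sys
from scipy.spatial.transform import Rotation as Ro
def analyse(c):
    o=get_obs(); w,x,y,z=o["tool_rot"]; R=Ro.from_quat([x,y,z,w]).as_matrix(); e=o["eef_pos"]; print("tcp",e.round(4),"toolx",R[:,0].round(4))
    P=pts(c); T=(P-e)@R*1000; h=P[...,2]; im=c["img"].astype(int); r,g,b=im[...,0],im[...,1],im[...,2]
    # plate top
    k=(h>.122)&(h<.134)&(abs(P[...,0]-.572)<.04)&(P[...,1]<-.08)&(P[...,1]>-.115); Q=T[k]
    print("plate top n",k.sum(),"z",Q[:,2].min().round(1),Q[:,2].max().round(1),"mid",((Q[:,2].min()+Q[:,2].max())/2).round(2),"near x",np.percentile(Q[:,0],97).round(2),"far",np.percentile(Q[:,0],3).round(2))
    zz=np.arange(-24,25,6); F=[]
    for z0 in zz:
        q=Q[(Q[:,2]>z0-3)&(Q[:,2]<z0+3)]
        if len(q)>5: F.append((z0,np.percentile(q[:,0],90),np.percentile(q[:,0],10)))
    F=np.array(F); print("face slope dx/dz near,far",np.polyfit(F[:,0],F[:,1],1),np.polyfit(F[:,0],F[:,2],1))
    bl=(b>r+40)&(b>70)&(h>.05)&(h<.11)&(abs(P[...,0]-.572)<.03)&(P[...,1]<-.08)&(P[...,1]>-.13); Q=T[bl]
    if bl.sum()>5: print("blue n",bl.sum(),"z",Q[:,2].min().round(1),Q[:,2].max().round(1),"x",Q[:,0].min().round(1),Q[:,0].max().round(1),"h",h[bl].min().round(3),h[bl].max().round(3))
    rd=(r>45)&(g<45)&(b<45)&(r>g+30)&(abs(T[...,1]+22)<8)&(T[...,0]<-37)&(abs(T[...,2])<12); Q=T[rd]
    print("plunger n",rd.sum(),"x",Q[:,0].min().round(1),"z",Q[:,2].min().round(2),Q[:,2].max().round(2),"mid",((np.percentile(Q[:,2],2)+np.percentile(Q[:,2],98))/2).round(2),"top y",np.percentile(Q[:,1],5).round(2))
    X=[]
    for x0 in np.arange(-60,-36,4):
        q=Q[(Q[:,0]>x0)&(Q[:,0]<x0+4)]
        if len(q)>5: X.append((x0+2,(q[:,2].min()+q[:,2].max())/2))
    X=np.array(X); print("plunger slope dz/dx",np.polyfit(X[:,0],X[:,1],1))
    return T,h,P
E
python3 - <<'E'
from m import *
import pickle
c=pickle.load(open("wrist4.pkl","rb")); T,h,P=analyse(c)
k=(h>.009)&(h<.015)&(P[...,1]>-.27)&(P[...,1]<-.06)&(abs(P[...,0]-.573)<.05); Q=T[k]
F=[]
for x0 in np.arange(-105,0,8):
    q=Q[(Q[:,0]>x0)&(Q[:,0]<x0+8)]
    if len(q)>20: F.append((x0+4,q[:,2].min(),q[:,2].max()))
F=np.array(F);print(F.round(1)); print(np.polyfit(F[:,0],F[:,1],1),np.polyfit(F[:,0],F[:,2],1))
E
```

```text
tcp [ 0.575  -0.174   0.1962] toolx [ 2.630e-02 -9.997e-01 -8.000e-04]
plate top n 557 z -26.9 22.3 mid -2.3 near x -72.23 far -76.98
face slope dx/dz near,far [-3.76305325e-03 -7.22728729e+01] [ 3.53582831e-03 -7.69254995e+01]
blue n 303 z -19.1 14.2 x -71.2 -63.7 h 0.069 0.096
plunger n 1216 x -61.2 z -3.87 6.01 mid 1.26 top y -23.69
plunger slope dz/dx [-0.02508813 -0.0010641 ]
[[-101.   -40.1   34.4]
 [ -93.   -40.1   34.6]
 [ -85.   -39.3   35.1]
 [ -77.   -39.7   35.3]
 [ -69.   -40.1   35.5]
 [ -61.   -39.    35.6]
 [ -53.   -39.6   34.7]
 [ -45.   -39.9   35.3]
 [ -37.   -40.    35.5]
 [ -29.   -39.1   35.7]
 [ -21.   -39.6   34.6]
 [ -13.   -39.6   34.8]
 [  -5.   -38.7   35.4]
 [   3.   -39.1   35.6]]
[ 7.26785846e-03 -3.92089092e+01] [4.64893595e-03 3.53827509e+01]
```

```bash
python3 - <<'E'
from m import *
import pickle
c=pickle.load(open("wrist4.pkl","rb")); o=get_obs(); w,x,y,z=o["tool_rot"]; R=Ro.from_quat([x,y,z,w]).as_matrix(); e=o["eef_pos"]
print("cam in tool",R.T@((-c["R"].T@c["t"])-e)*1000, "cam axes in tool\n",(c["R"]@R).round(4), c["cx"],c["fx"])
im=c["img"].astype(int); r,g,b=im[...,0],im[...,1],im[...,2]; P=pts(c);T=(P-e)@R*1000
zax=e[2]+.0195
def line(mask,zp,vs):
    out=[]
    for v in vs:
        u=np.nonzero(mask[v])[0]
        if len(u)>3:
            p=ray(c,(u.min()+u.max())/2,v,zp); q=R.T@(p-e)*1000; out.append((v,u.min(),u.max(),q[0].round(1),q[2].round(2)))
    return out
near=(T[...,1]<-5)&(T[...,1]>-50)&(abs(T[...,2])<28)
for nm,mk,zp,vs in (("red",near&(r>g+30)&(g<45),zax,range(138,196,6)),("slv",near&(r<40)&(abs(T[...,2])<12),zax,range(198,228,5)),("flange",near&(r>g+35)&(r>60),zax+.005,range(212,246,4)),("flange2",near&(r>g+50)&(g>60),zax,range(312,332,3))):
    print(nm,*line(mk,zp,vs),sep="\n ")
E
```

```text
cam in tool [ -73.95960801 -141.96372472    0.43292434] cam axes in tool
 [[-0.      0.      1.    ]
 [ 0.9561 -0.293   0.    ]
 [ 0.293   0.9561 -0.    ]] 255.41457761729447 284.0583099652416
red
 (138, np.int64(247), np.int64(268), np.float64(-60.3), np.float64(1.32))
 (144, np.int64(247), np.int64(268), np.float64(-57.7), np.float64(1.32))
 (150, np.int64(247), np.int64(268), np.float64(-55.2), np.float64(1.33))
 (156, np.int64(247), np.int64(268), np.float64(-52.6), np.float64(1.34))
 (162, np.int64(247), np.int64(268), np.float64(-49.9), np.float64(1.34))
 (168, np.int64(247), np.int64(267), np.float64(-47.2), np.float64(1.13))
 (174, np.int64(247), np.int64(267), np.float64(-44.5), np.float64(1.13))
 (180, np.int64(246), np.int64(267), np.float64(-41.8), np.float64(0.91))
 (186, np.int64(246), np.int64(267), np.float64(-39.0), np.float64(0.92))
 (192, np.int64(246), np.int64(267), np.float64(-36.2), np.float64(0.92))
slv
 (198, np.int64(240), np.int64(273), np.float64(-33.3), np.float64(0.92))
 (203, np.int64(240), np.int64(272), np.float64(-30.9), np.float64(0.7))
 (208, np.in
[... 699 characters left out ...]
float64(-16.8), np.float64(0.92))
 (240, np.int64(213), np.int64(300), np.float64(-14.8), np.float64(0.93))
 (244, np.int64(218), np.int64(296), np.float64(-12.8), np.float64(1.16))
flange2
 (312, np.int64(214), np.int64(296), np.float64(28.9), np.float64(0.22))
 (315, np.int64(215), np.int64(295), np.float64(30.7), np.float64(0.21))
 (318, np.int64(217), np.int64(293), np.float64(32.6), np.float64(0.21))
 (321, np.int64(221), np.int64(289), np.float64(34.5), np.float64(0.21))
 (324, np.int64(225), np.int64(285), np.float64(36.4), np.float64(0.21))
 (327, np.int64(229), np.int64(281), np.float64(38.4), np.float64(0.21))
 (330, np.int64(239), np.int64(272), np.float64(40.3), np.float64(0.48))
```

```bash
python3 -m jog '[[[0,6,-1],-0.006],[[0,18,-2],-0.012],[[0,33,-2.7],-0.016],[[0,48,-2.7],-0.016],[[0,63,-2.7],-0.016],[[0,77,-2.7],-0.016],[[0,88,-2.7],-0.016],[[0,95,-2.7],-0.016],[[0,97.5,-2.7],-0.016],[[0,97.5,-2.7],-0.016],[[0,97.5,-2.7],-0.016],[[0,97.5,-2.7],-0.016]]' && python3 - <<'E'
from m import *
import pickle
c=cam("wrist"); save(c,"wrist5.png",s=1.5); pickle.dump(c,open("wrist5.pkl","wb"))
T,h,P=analyse(c)
o=get_obs(); print(o["contact_force"],o["t"])
c=cam("scene"); save(c,"scene5.png",(130,120,230,230),5)
c=cam("side"); save(c,"side5.png",(220,60,320,200),4)
E
```

```text
t: 7.08
eef_pos: [0.5728, -0.1761, 0.0996]
tool_rot: [0.51, -0.51, 0.489, -0.49]
contact_force: [-1.3, -0.2, -1.8]
gripper_width: 0.375
tcp [ 0.5728 -0.1761  0.0996] toolx [ 4.000e-02 -9.992e-01  3.000e-04]
plate top n 2134 z -23.9 25.8 mid 0.93 near x -73.99 far -79.46
face slope dx/dz near,far [ 1.31907245e-02 -7.42761450e+01] [ 1.26147763e-02 -7.91261768e+01]
blue n 1029 z -16.4 18.0 x -73.6 -65.6 h 0.069 0.097
plunger n 1235 x -61.0 z -3.79 6.41 mid 1.13 top y -23.85
plunger slope dz/dx [-0.02836738 -0.0957096 ]
[-0.35578738 -0.36221732 -2.19232321] 7.1333
```

View pics/wrist5.png

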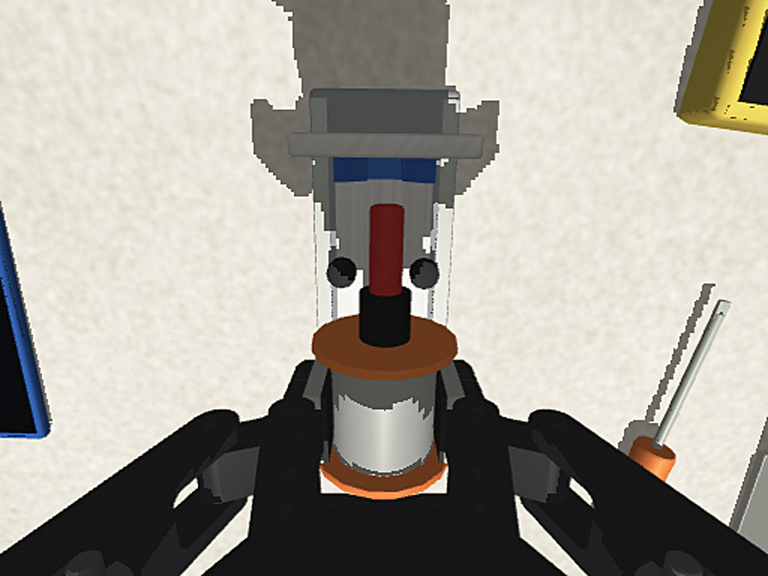

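View pics/scene5.png

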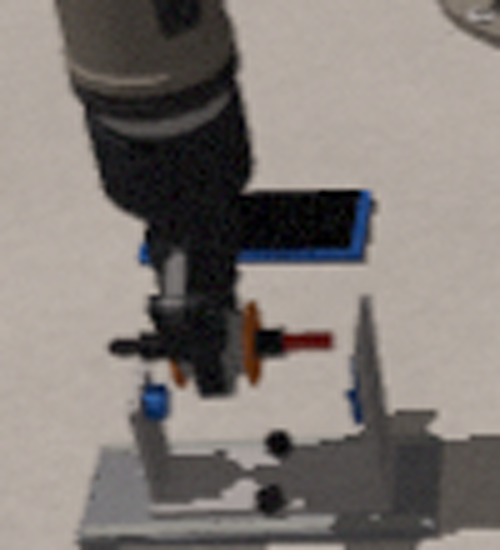

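Laterally the plunger (mid ~1.1–1.3 mm) matches the plate and blue cup (0.8–0.9 mm), and the directions agree. The gap to the plate is about 12–13 mm. Next I feel for the plate.

```bash
python3 -m jog '[[[-3,0,0],0],[[-6,0,0],0],[[-9,0,0],0],[[-11,0,0],0],[[-13,0,0],0],[[-15,0,0],0],[[-17,0,0],0],[[-17,0,0],0],[[-17,0,0],0],[[-17,0,0],0]]' && python3 - <<'E'
from m import *
c=cam("wrist"); save(c,"wrist6.png",(180,70,340,250),3); analyse(c); print(get_obs()["contact_force"])
E
```

```text
t: 8.07
eef_pos: [0.5716, -0.1602, 0.099]
tool_rot: [-0.509, 0.51, -0.49, 0.491]
contact_force: [0.4, -5.2, -1.1]
gripper_width: 0.379
tcp [ 0.5716 -0.1602  0.099 ] toolx [ 0.0388 -0.9992  0.0013]
plate top n 2148 z -23.6 26.3 mid 1.33 near x -49.71 far -63.86
face slope dx/dz near,far [ 1.17140089e-02 -5.74107004e+01] [ 1.03938920e-02 -6.35575635e+01]
blue n 223 z -15.3 18.4 x -53.3 -49.7 h 0.085 0.097
plunger n 1002 x -56.9 z -3.8 6.14 mid 1.1 top y -23.84
plunger slope dz/dx [-0.02791976 -0.18700865]
[ 0.32995054 -4.54870842 -1.99422325]
```

View pics/wrist6.png

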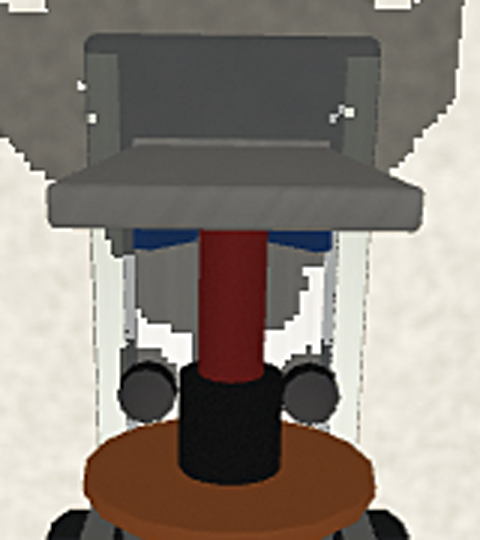

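```bash
python3 -m jog '[[[-2,0,0],0],[[-4,0,0],0],[[-6,0,0],0],[[-7.5,0,0],0],[[-8.5,0,0],0],[[-8.5,0,0],0],[[-8.5,0,0],0],[[-8.5,0,0],0]]' && python3 - <<'E'
from m import *
c=cam("wrist"); save(c,"wrist7.png",(180,70,340,250),3); analyse(c)
for n in range(3): read_camera("side"); print(get_obs()["contact_force"],get_obs()["eef_pos"])
E
```

```text
t: 8.78
eef_pos: [0.5713, -0.1538, 0.0991]
tool_rot: [-0.509, 0.51, -0.489, 0.492]
contact_force: [0.7, -8.8, -2.4]
gripper_width: 0.379
tcp [ 0.5713 -0.1539  0.0991] toolx [ 0.0373 -0.9993  0.0035]
plate top n 2131 z -23.7 26.5 mid 1.38 near x -43.56 far -57.48
face slope dx/dz near,far [ 1.30492572e-02 -5.10294330e+01] [ 8.59558111e-03 -5.72274184e+01]
blue n 63 z -15.5 18.2 x -45.2 -43.3 h 0.088 0.096
plunger n 642 x -50.3 z -3.75 6.15 mid 1.01 top y -23.77
plunger slope dz/dx [-0.0532383  -1.18056072]
[ 0.88568887 -9.43922857 -1.60354167] [ 0.57133215 -0.15382175  0.09915531]
[ 1.40698319 -9.99952184 -2.76349562] [ 0.57131409 -0.15388865  0.09913995]
[ 1.58521858 -9.70285311 -2.60468381] [ 0.57132286 -0.15383798  0.09913108]
```

View pics/wrist7.png

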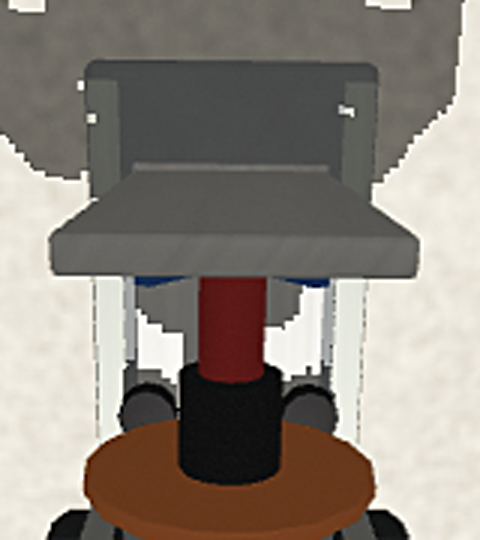

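```bash
python3 -m jog '[[[-1.5,0,0],0],[[-3,0,0],0],[[-4,0,0],0],[[-4.6,0,0],0],[[-4.6,0,0],0],[[-4.6,0,0],0],[[-4.6,0,0],0],[[-4.6,0,0],0],[[-4.6,0,0],0]]' && python3 - <<'E'
from m import *
for n in range(4): read_camera("side"); print(get_obs()["contact_force"],get_obs()["eef_pos"])
c=cam("wrist"); analyse(c)
c=cam("scene"); save(c,"scene8.png",(130,130,230,230),6)
E
```

```text
t: 9.73
eef_pos: [0.5712, -0.1504, 0.0992]
tool_rot: [-0.508, 0.51, -0.489, 0.492]
contact_force: [1.0, -11.7, -1.8]
gripper_width: 0.382
[  1.53418985 -11.78797373  -2.61562598] [ 0.57119944 -0.15037634  0.09924223]
[  0.94188182 -11.5246028   -2.42989035] [ 0.57119466 -0.15040313  0.09924831]
[  1.27204925 -11.75450773  -2.73988191] [ 0.57118473 -0.15039865  0.09923072]
[  2.27985616 -12.23191934  -1.72626094] [ 0.57118808 -0.15041562  0.09924332]
tcp [ 0.5712 -0.1504  0.0993] toolx [ 0.0364 -0.9993  0.0046]
plate top n 2119 z -23.6 26.1 mid 1.24 near x -40.45 far -53.99
face slope dx/dz near,far [ 1.13287977e-02 -4.75918735e+01] [ 8.10815534e-03 -5.38036700e+01]
blue n 6 z -14.6 14.0 x -40.6 -40.1 h 0.094 0.096
plunger n 462 x -46.7 z -3.83 6.13 mid 0.93 top y -23.74
plunger slope dz/dx [-0.06414575 -1.69006227]
```

View pics/scene8.png

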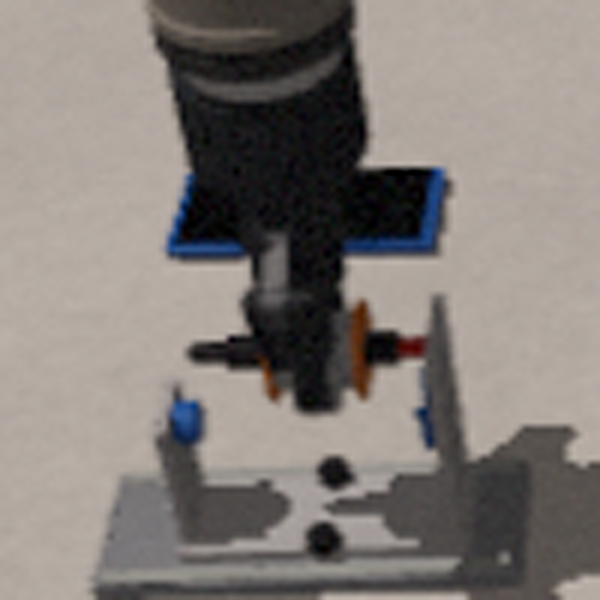

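```bash
python3 -m jog '[[[0,2,0],0],[[0,5,0],0],[[0,8,0],0],[[0,11,0],0],[[0,14,0],0],[[0,17,0],0],[[0,20,0],0],[[0,22,0],0],[[0,23,0],0],[[0,23,0],0],[[0,23,0],0]]' && python3 - <<'E'
from m import *
for n in range(3): read_camera("side"); print(get_obs()["contact_force"],get_obs()["eef_pos"],get_obs()["torque"])
c=cam("wrist"); save(c,"wrist9.png",(180,70,340,250),3)
c=cam("scene"); save(c,"scene9.png",(130,130,230,230),6)
E
```

```text
t: 10.95
eef_pos: [0.5715, -0.1505, 0.0766]
tool_rot: [-0.508, 0.51, -0.489, 0.493]
contact_force: [1.1, -12.2, 1.0]
gripper_width: 0.372
[  0.2629616  -11.8191375    0.13827839] [ 0.57149023 -0.15045513  0.07665132] [-2.30620838 -0.1038395  -0.03359343]
[  0.84975222 -11.48326828   0.41773803] [ 0.57150167 -0.15044506  0.0766578 ] [-2.35898055 -0.09966824 -0.02069002]
[  0.20168629 -11.95202797   0.05852353] [ 0.5715066  -0.15044038  0.07666742] [-2.32746001 -0.09721945 -0.00404798]
```

View pics/scene9.png

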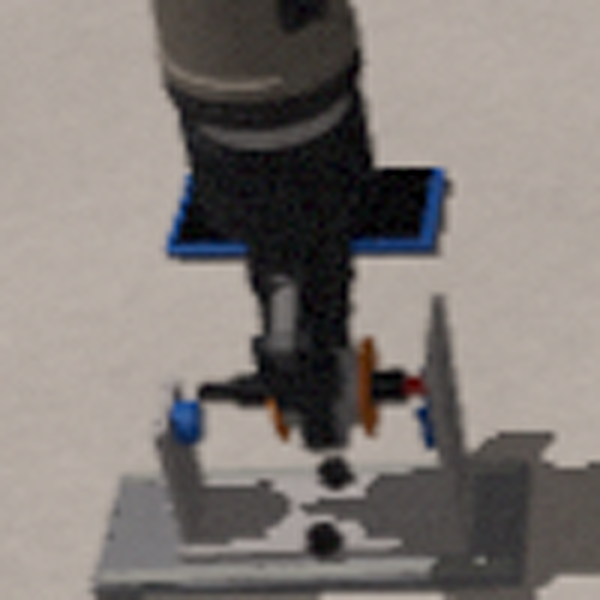

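View pics/wrist9.png

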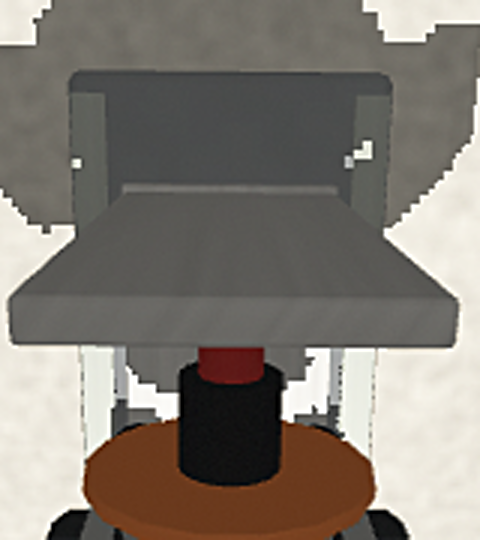

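```bash
python3 -m jog '[[[-0.4,0,0],0],[[-0.6,1,0],0],[[-0.6,2.5,0],0],[[-0.6,4,0],0],[[-0.6,5.5,0],0],[[-0.6,6.5,0],0],[[-0.6,7,0],0],[[-0.6,7,0],0],[[-0.6,7,0],0]]' && python3 - <<'E'
from m import *
for n in range(3): read_camera("side"); print(get_obs()["contact_force"],get_obs()["eef_pos"],get_obs()["torque"])
c=cam("scene"); save(c,"scene10.png",(130,130,230,230),6)
E
```

```text
t: 11.95
eef_pos: [0.5716, -0.15, 0.0698]
tool_rot: [-0.508, 0.51, -0.489, 0.493]
contact_force: [-0.4, -12.0, 1.2]
gripper_width: 0.381
[  1.85803364 -12.1833799    1.75639674] [ 0.57158297 -0.15004891  0.06976983] [-2.36857795 -0.06897181 -0.02348969]
[  0.74870659 -11.80279665   1.5606707 ] [ 0.57157938 -0.15002324  0.06976476] [-2.37326351 -0.06597763  0.00384672]
[  0.15868254 -11.90990767   0.78536715] [ 0.57161053 -0.15000558  0.06978728] [-2.32250893 -0.04519073 -0.02254351]
```

View pics/scene10.png

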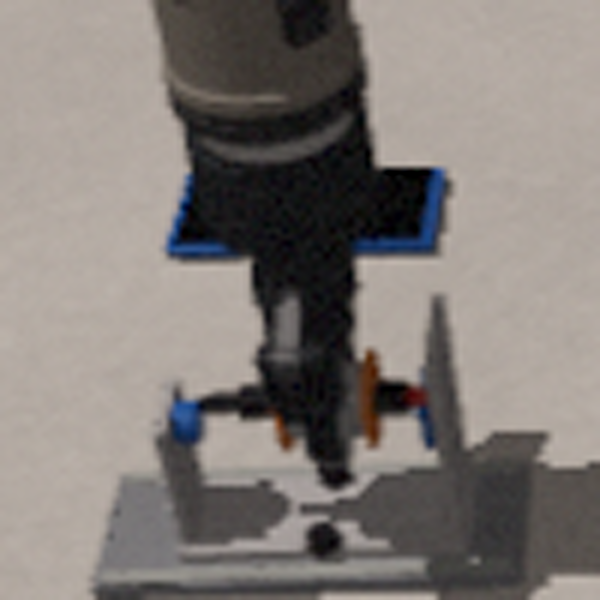

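```bash
python3 -m jog '[[[0,1,0],0],[[0,2.5,0],0],[[0,4,0],0],[[0,5,0],0],[[0,6,0],0],[[0,6,0],0],[[0,6,0],0]]' && python3 -m jog '[[[0,1,0],0],[[0,2,0],0],[[0,3.5,0],0],[[0,4.5,0],0],[[0,5,0],0],[[0,5,0],0],[[0,5,0],0]]' && python3 - <<'E'
from m import *
for n in range(3): read_camera("side"); print(get_obs()["contact_force"],get_obs()["eef_pos"],get_obs()["torque"])
c=cam("scene"); save(c,"scene11.png",(130,130,230,230),6)
c=cam("wrist"); save(c,"wrist11.png",s=1.5)
E
```

```text
t: 12.73
eef_pos: [0.5716, -0.15, 0.0637]
tool_rot: [-0.508, 0.51, -0.489, 0.493]
contact_force: [1.2, -12.9, 0.5]
gripper_width: 0.37
t: 13.32
eef_pos: [0.5716, -0.15, 0.0588]
tool_rot: [-0.508, 0.51, -0.489, 0.493]
contact_force: [-0.3, -12.1, 1.8]
gripper_width: 0.376
[  0.27402148 -12.34442573   1.20987592] [ 0.57167072 -0.14998718  0.05878696] [-2.34830392 -0.07685163 -0.0163093 ]
[ -0.09063512 -10.69585022   0.94151124] [ 0.57166345 -0.14999823  0.0587914 ] [-2.41605376 -0.08429693 -0.02496685]
[  0.20588293 -12.33670512   1.69905457] [ 0.57165492 -0.1500345   0.05877705] [-2.34370183 -0.06687208  0.01898757]
```

View pics/scene11.png

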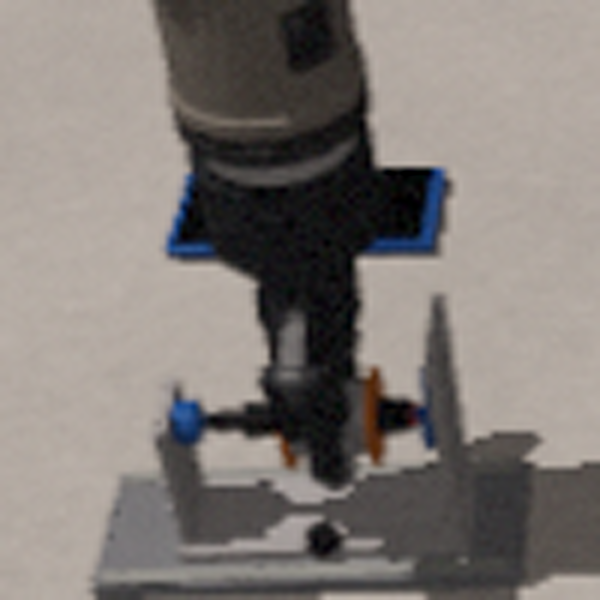

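View pics/wrist11.png

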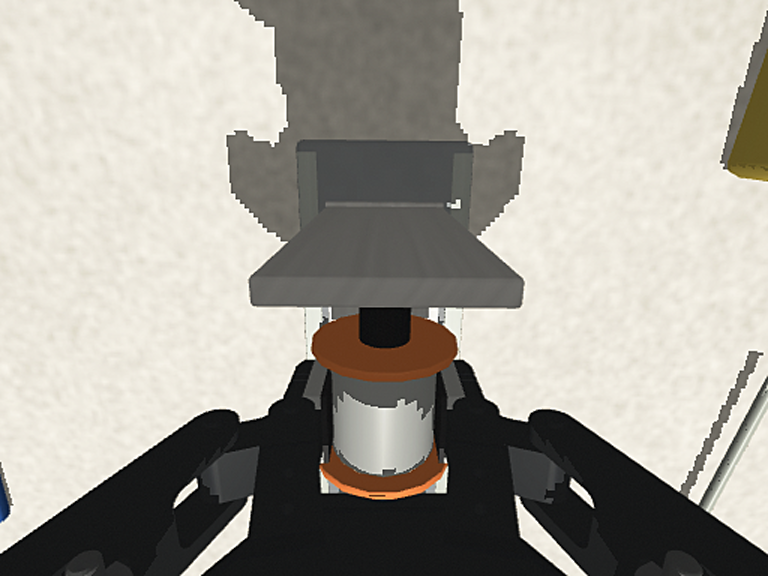

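```bash
python3 -m jog '[[[1,0,0],0],[[2,0,0],0],[[3,0,0],0],[[4,0,0],0],[[5,0,0],0],[[6,0,0],0],[[6,0,0],0],[[6,0,0],0],[[6,0,0],0]]' && python3 - <<'E'
from m import *
for n in range(3): read_camera("side"); print(get_obs()["contact_force"],get_obs()["eef_pos"],get_obs()["torque"])
c=cam("scene"); save(c,"scene12.png",(130,130,230,230),6)
E
```

```text
t: 14.32
eef_pos: [0.5718, -0.1545, 0.0586]
tool_rot: [-0.509, 0.51, -0.489, 0.492]
contact_force: [0.6, -10.0, 1.7]
gripper_width: 0.379
[ 0.13009913 -9.06123293  1.84729826] [ 0.57181179 -0.15454954  0.05858765] [-1.7849953  -0.00954841 -0.00747939]
[ 0.53622476 -9.05342027  0.09563184] [ 0.57177483 -0.1545055   0.05858945] [-1.72626058 -0.07015638  0.04873297]
[-0.47168748 -9.63409475  1.26395016] [ 0.57179418 -0.15453929  0.05857824] [-1.68058676 -0.03945186 -0.00327752]
```

View pics/scene12.png

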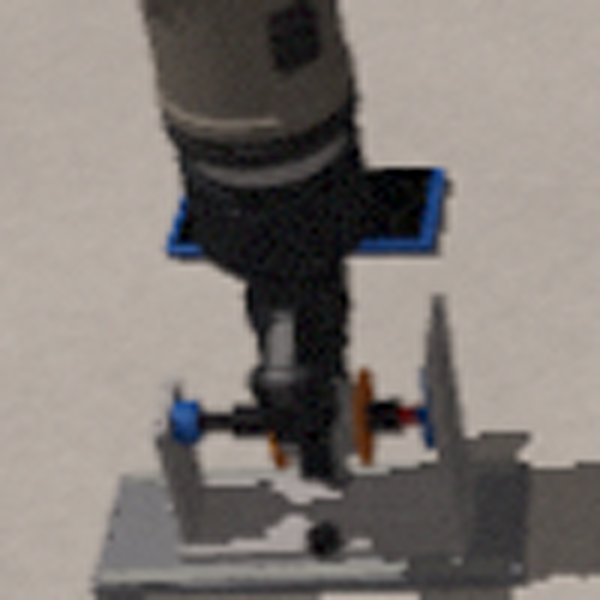

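```bash
python3 -m jog '[[[1,0,0],0],[[2,0,0],0],[[3,0,0],0],[[4,0,0],0],[[5,0,0],0],[[6,0,0],0],[[6,0,0],0],[[6,0,0],0],[[6,0,0],0]]' && python3 - <<'E'
from m import *
for n in range(3): read_camera("side"); print(get_obs()["contact_force"],get_obs()["eef_pos"],get_obs()["torque"])
c=cam("scene"); save(c,"scene13.png",(130,130,230,230),6)
E
```

```text
t: 15.27
eef_pos: [0.5719, -0.159, 0.0583]
tool_rot: [-0.509, 0.51, -0.49, 0.491]
contact_force: [1.4, -6.1, 0.0]
gripper_width: 0.378
[ 0.51573729 -6.73810436 -0.28593815] [ 0.57192242 -0.15899996  0.05832234] [-1.11749528 -0.08132532 -0.00180093]
[-0.01380523 -5.35802831 -0.31344447] [ 0.57191497 -0.15899872  0.05832174] [-1.13294692 -0.04720515  0.00632878]
[ 0.66651409 -5.47036343 -1.26347699] [ 0.57188385 -0.15901394  0.05829833] [-1.10679336 -0.08710797 -0.00732124]
```

```bash
python3 -m jog '[[[0.5,0,0],0],[[1,0,0],0],[[1.5,0,0],0],[[1.5,0,0],0],[[1.5,0,0],0],[[1.5,0,0],0]]' && python3 - <<'E'
from m import *
for n in range(3): read_camera("side"); print(get_obs()["contact_force"],get_obs()["eef_pos"],get_obs()["torque"])
c=cam("scene"); save(c,"scene13.png",(130,130,230,230),6)
c=cam("side"); save(c,"side13.png",(220,70,320,210),4)
E
```

```text
t: 15.97
eef_pos: [0.5719, -0.1599, 0.0582]
tool_rot: [-0.51, 0.51, -0.49, 0.491]
contact_force: [1.8, -4.8, -0.4]
gripper_width: 0.372
[ 1.0282098  -5.31593629 -0.78479437] [ 0.57190078 -0.15993559  0.05817907] [-1.05095447 -0.12824851 -0.00904665]
[ 1.30398092 -4.7349373  -0.33903343] [ 0.57189927 -0.15990382  0.0581898 ] [-1.01316448 -0.1407007  -0.01916223]
[ 1.4042444  -5.48968219 -0.38058424] [ 0.57191904 -0.15987624  0.05819551] [-1.08366382 -0.08528482 -0.01222367]
```

View pics/scene13.png

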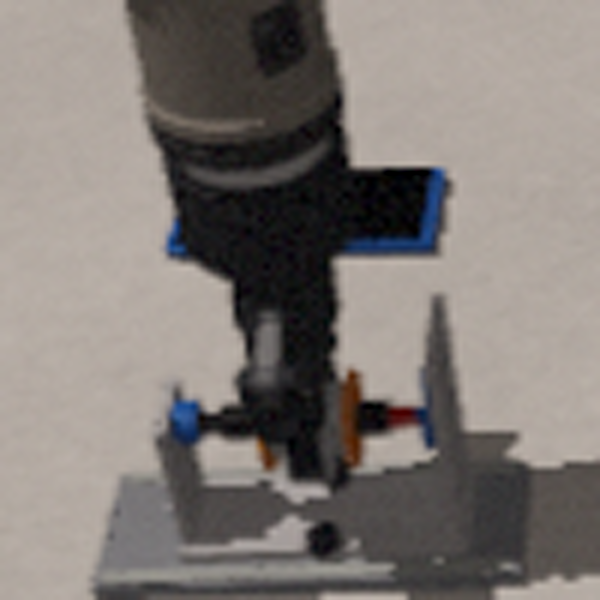

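View pics/side13.png

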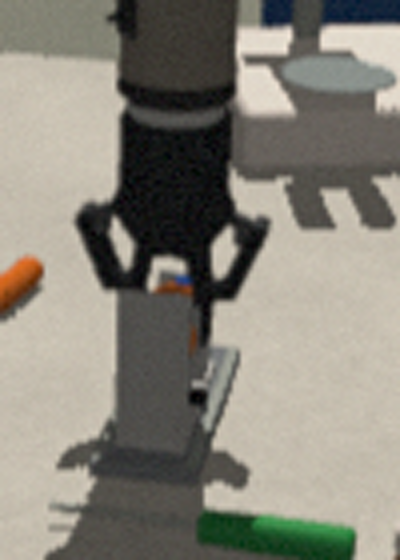

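```bash
python3 -m jog '[[[0.4,0.3,0],0],[[0.8,0.6,0],0],[[0.8,0.8,0],0],[[0.8,0.8,0],0],[[0.8,0.8,0],0],[[0.8,0.8,0],0]]' && python3 - <<'E'
from m import *
for n in range(3): read_camera("side"); print(get_obs()["contact_force"],get_obs()["eef_pos"],get_obs()["torque"])
E
```

```text
t: 16.72
eef_pos: [0.572, -0.1601, 0.0575]
tool_rot: [0.51, -0.51, 0.49, -0.49]
contact_force: [-0.9, -4.0, 4.2]
gripper_width: 0.378
[ 0.2141643  -5.33834059  4.68638144] [ 0.57196635 -0.16013363  0.05754006] [-1.10479597  0.13295224 -0.05664913]
[-0.72868369 -5.67587356  4.76879345] [ 0.57198352 -0.16014457  0.05755601] [-1.15651889  0.07205795 -0.02663936]
[-0.75972524 -5.11053355  4.4399407 ] [ 0.57195979 -0.16013319  0.05753962] [-1.08727883  0.12423473  0.00736786]
```

```bash
python3 -m jog '[[[0,0,0],0],[[0,0,0],0],[[0,0,0],0],[[0,0,0],0],[[0,0,0],0],[[0,0,0],0],[[0,0,0],0]]' 70 20 && python3 - <<'E'
from m import *
c=cam("scene"); save(c,"scene14.png",(130,130,230,230),6)
c=cam("wrist"); save(c,"wrist14.png",s=1.5)
print(get_obs()["contact_force"],get_obs()["eef_pos"])
E
```

```text
t: 17.45
eef_pos: [0.5715, -0.1594, 0.0569]
tool_rot: [0.51, -0.51, 0.49, -0.49]
contact_force: [0.2, -0.2, 0.4]
gripper_width: 0.82
[ 0.05796973 -0.12144688 -0.94708106] [ 0.57149137 -0.15946936  0.05694406]
```

View pics/scene14.png

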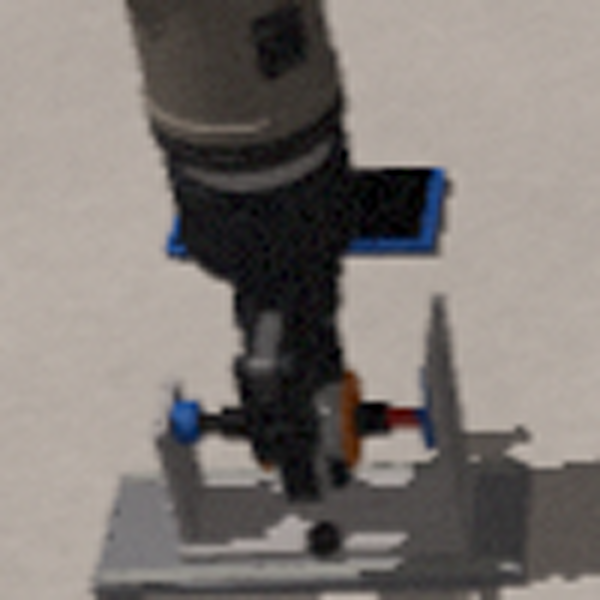

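View pics/wrist14.png

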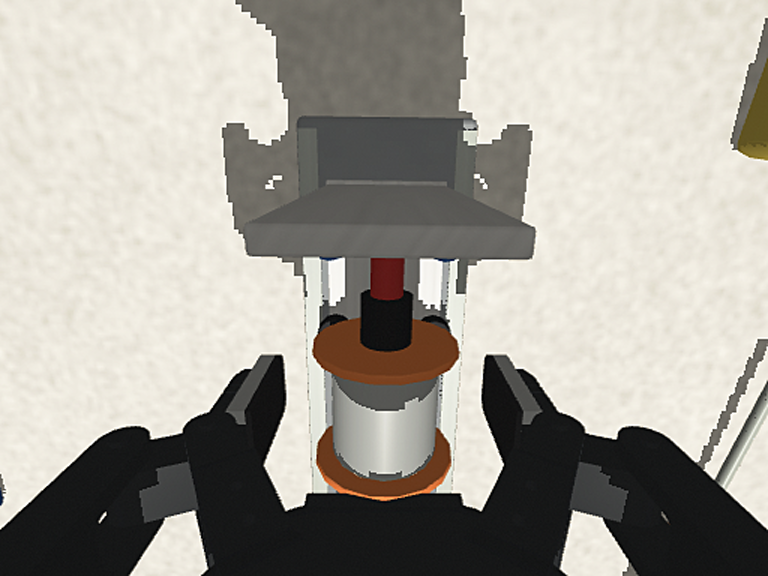

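Released: the reel stays put, with the fingers clear on both sides. Now I retreat straight up and check.

```bash
python3 -m jog '[[[0,-5,0],0],[[0,-15,0],0],[[0,-30,0],0],[[0,-50,0],0],[[0,-75,0],0],[[0,-100,0],0],[[0,-125,0],0],[[0,-150,0],0],[[10,-170,0],0],[[25,-180,0],0],[[45,-190,0],0],[[65,-190,0],0],[[80,-190,0],0],[[80,-190,0],0],[[80,-190,0],0]]' 80 && python3 - <<'E'
from m import *
import pickle
for n,crop,s in (("scene",(130,130,230,230),6),("side",(220,100,320,200),6),("wrist",None,1.5)):
    c=cam(n); save(c,n+"15.png",crop,s); pickle.dump(c,open(n+"15.pkl","wb"))
    P=pts(c); im=c["img"].astype(int); r,g,b=im[...,0],im[...,1],im[...,2]; k=(abs(P[...,0]-.573)<.045)&(P[...,1]>-.24)&(P[...,1]<-.08)&(P[...,2]>.06)&(P[...,2]<.12)
    for nm,mk in (("red",k&(r>g+40)&(g<45)&(b<45)),("grey/blk>60",k&(r<40)&(b<40)),("org",k&(r>g+50)&(g>40))):
        Q=P[mk]
        if len(Q)>3: print(n,nm,len(Q),np.median(Q,0).round(4),Q.min(0).round(4),Q.max(0).round(4))
c=pickle.load(open("wrist15.pkl","rb"))
E
```

```text
t: 18.8
eef_pos: [0.5744, -0.2401, 0.2477]
tool_rot: [0.51, -0.509, 0.49, -0.491]
contact_force: [0.3, 0.8, 0.7]
gripper_width: 0.94
scene red 23 [ 0.5759 -0.1227  0.0758] [ 0.5704 -0.1772  0.0655] [ 0.5969 -0.1136  0.0957]
scene grey/blk>60 48 [ 0.5776 -0.1629  0.0791] [ 0.5693 -0.2095  0.0716] [ 0.5829 -0.1261  0.084 ]
scene org 14 [ 0.582  -0.1779  0.0924] [ 0.5712 -0.1844  0.0769] [ 0.5974 -0.1763  0.0973]
side red 4 [ 0.5519 -0.1762  0.0794] [ 0.5513 -0.1784  0.0737] [ 0.5521 -0.144   0.0834]
wrist red 300 [ 0.5712 -0.1173  0.0805] [ 0.5509 -0.1809  0.0753] [ 0.5931 -0.1029  0.0995]
wrist grey/blk>60 566 [ 0.5726 -0.1872  0.0826] [ 0.5567 -0.2262  0.0736] [ 0.5896 -0.1255  0.0893]
wrist org 135 [ 0.5727 -0.1807  0.0962] [ 0.5506 -0.1827  0.0642] [ 0.5947 -0.141   0.1003]
```

View pics/scene15.png

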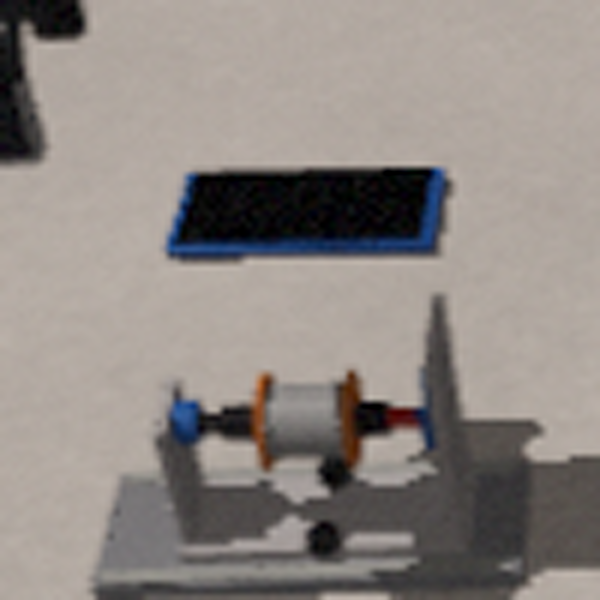

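View pics/wrist15.png

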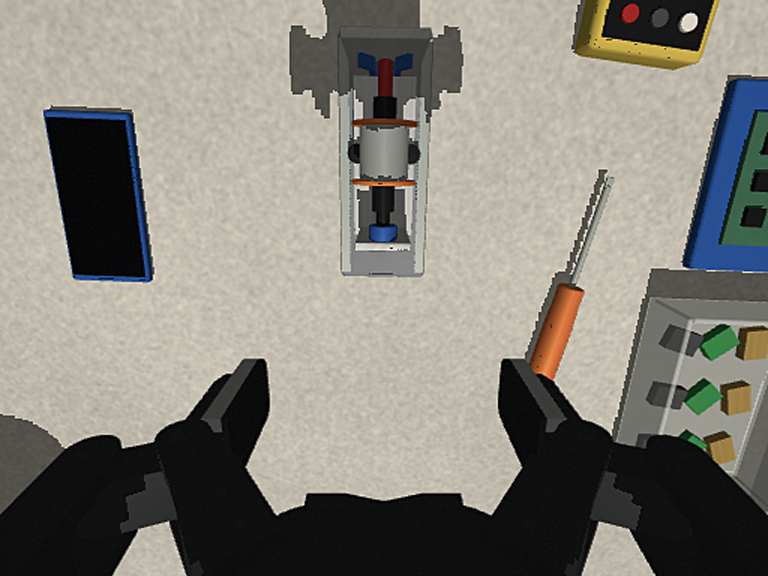

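View pics/side15.png

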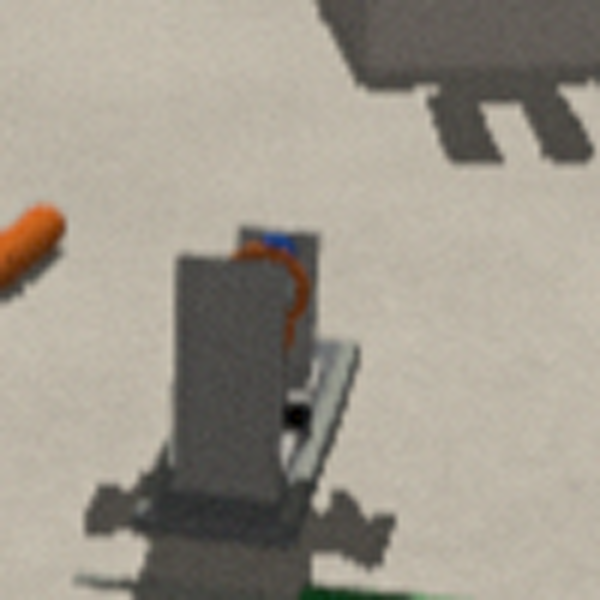

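The spindle sits level: black pin inside the closed blue cup (wrist view 384,232), red plunger in the open cup at the plate (385,62), and the robot is well clear.

```bash
python3 -c "
from station import *
print(get_obs()['t'],get_obs()['contact_force']); print(hand_in())"
```

```text
18.95 [-0.55443971 -0.10285688 -0.1842986 ]
the job is handed in; nothing more can be done
None
```

The solder reel is fitted in the holder, level and held between the two cups. I handed the job in at about 19 s with the arm clear and nothing touching.

**What I did:**
- I gripped the grey winding and lifted the reel from the cradle.
- I pressed the red plunger against the tall plate with the axis at about z = 118 mm. The spring force peaked at about 12–13 N, which is about 13 mm of travel and short of the 14.5 mm stop.
- I slid the spindle down between the cups to about z = 78 mm, with no resistance felt.
- I eased it back until the black pin went into the closed cup. The spring force fell to about 5 N, as expected for the fitted 3 mm of compression.
- I lowered it onto the cup floors with about 4.5 N, opened the gripper and retreated straight up.

**Last checks:**
- After release the pin is inside the closed blue cup and the plunger is in the open one.
- The reel's centre is about 60 mm from the plate face; 59 mm is nominal.
- The bystanders in view (phone, multimeter and the orange screwdriver) look as they were; the rest were not re-checked after the fit.

The camera depth readings disagreed with each other by 1–2 mm. That is within the stated calibration, so I relied on the force readings for the seating depth.

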